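# Stack the tea-for-one set and cover the sugar bowl

### The job

Put the tea-for-one set together on its round wooden stand, in this order: first the cup in the stand's hollow, then the teapot with its foot in the mouth of the cup, and only then the larger lid on the teapot. Also put the smaller lid on the sugar bowl, leaving the bowl where it is. Everything must end up upright and properly seated; do not push or knock over the sugar bowl, the salt shaker or the kitchen timer.

Things in the scene. Friction and masses are not known exactly. Their poses are not given: they have to be found in the camera images.
- stand: Target, fixed to the worktop: round dark wooden stand, 104 mm across, 12 mm high, with a round hollow 78 mm across and 5 mm deep in its top (floor of the hollow 7 mm above the worktop). Origin: centre of its underside; z up.
- cup: Loose blue-glazed handleless tea cup, open at the top: 64 mm outside diameter (straight-sided from 12 mm up to the rim), 56 mm high, wall 4 mm, mouth 56 mm inside, foot 54 mm across, about 0.16 kg. Origin: centre of its underside; z up.
- pot: Blue-glazed teapot without lid, 0.24 kg. Straight round body 64 mm across from 10 to 58 mm height (rim), mouth 56 mm inside; foot 40 mm across, 10 mm high. Spout along its +x to 58 mm from the axis, loop handle along -x to 56 mm; its y sides are free to grip. Foot goes in the cup, shoulder rests on its rim (origin 46 mm above the cup's). Origin: centre of the foot's underside; z up.
- pot_lid: Blue-glazed larger lid, right way up, 38 mm high, 0.07 kg: plug 40 mm across and 8 mm high underneath, disc 62 mm across from 8 to 14 mm height, upright round knob 18 mm across from 14 to 38 mm. On the teapot the plug hangs in its mouth and the disc rests on its rim (lid's origin 50 mm above the pot's). Origin: centre of the plug's underside; z up.
- small_lid: Blue-glazed smaller lid, right way up, 38 mm high, 0.04 kg: plug 28 mm across and 8 mm high underneath, disc 48 mm across from 8 to 14 mm height, upright round knob 14 mm across from 14 to 38 mm. On the sugar bowl the plug hangs in its mouth and the disc rests on its rim (lid's origin 34 mm above the bowl's). Origin: centre of the plug's underside; z up.
- sugar_bowl: Target, loose and about 0.3 kg: blue-glazed open sugar bowl, 52 mm outside diameter, 42 mm high, mouth 44 mm inside, with two small ears along its +y and -y (80 mm over the ears). Origin: centre of its underside; z up.
- salt_shaker: Bystander, loose: salt shaker with grey cap, 44 mm across, 90 mm high. Origin: centre of its underside.
- kitchen_timer: Bystander, loose: round white and turquoise kitchen timer, 67 mm across, 57 mm high. Origin: centre of its underside.
There are look-alikes about, which are no part of the job. Leave any white look-alike of the stand alone.

How it is judged:
On the way, in this order (a step that is already met when the one before it is completed fails the run):
1. the cup stands upright in the hollow of the stand (horizontal distance between cup and stand below 0.014 m and z of cup in the frame of stand between 0.003 and 0.011 m and angle between cup's own z axis and vertical below 0.1 rad), for 0.2 s.
2. the teapot is seated on the cup, which is still in the stand (all of step 1 and horizontal distance between pot and cup below 0.01 m and z of pot in the frame of cup between 0.042 and 0.05 m and angle between pot's own z axis and vertical below 0.1 rad), for 0.2 s.
3. the larger lid is seated on the teapot, on the cup, in the stand (all of step 2 and horizontal distance between pot_lid and pot below 0.01 m and z of pot_lid in the frame of pot between 0.046 and 0.054 m and angle between pot_lid's own z axis and vertical below 0.1 rad), for 0.2 s.
At the end, for the whole second after the job is handed in: The cup is in the stand's hollow (axes within 14 mm), the teapot on the cup, the larger lid on the teapot and the smaller lid on the sugar bowl (axes within 10 mm each), all seated to 4 mm in height, upright to 0.1 rad, at rest; the sugar bowl within 30 mm of where it was (all of step 3 and horizontal distance between small_lid and sugar_bowl below 0.01 m and z of small_lid in the frame of sugar_bowl between 0.03 and 0.038 m and angle between each of small_lid, sugar_bowl's own z axis and vertical below 0.1 rad and linear speed of each of cup, pot, pot_lid, small_lid, sugar_bowl below 0.02 m/s); the robot touches nothing.
It fails at once if the salt shaker is pushed more than 30 mm or tipped over (distance of salt_shaker from where it was at the start of the episode above 0.03 m or angle between salt_shaker's own z axis and vertical above 0.5 rad).
It fails at once if the kitchen timer is pushed more than 30 mm or tipped over (distance of kitchen_timer from where it was at the start of the episode above 0.03 m or angle between kitchen_timer's own z axis and vertical above 0.5 rad).
It fails at once if the sugar bowl is pushed more than 30 mm or tipped over (distance of sugar_bowl from where it was at the start of the episode above 0.03 m or angle between sugar_bowl's own z axis and vertical above 0.5 rad).
It also fails if it takes over 136 s, if anything falls off the work surface, if the arm or the gripper's body presses on something with over 40 N, if the wrist force passes 120 N, or if a joint passes its speed limit or range.

### The arm

A 6-joint arm with a two-finger parallel gripper is mounted at the origin on a cart in front of the work surface, level with it; the furniture and walls round the work are solid. World frame = base frame: x ahead of the robot, y to its left, z up, the work surface at z = 0. Lengths are in m, angles in rad, forces in N, time in s.
With the tool pointing down it reaches from about 0.3 to 0.875 m from the base axis. Payload 6.4 kg.
Tool frame: the origin (TCP) lies on the centre line of the jaws, within the pads' length; the fingertips stand 22 mm ahead of it and the grasp point (between the pads) lies 3 mm ahead of it; z points along the fingers, y is the line along which they close (so a half turn about z gives the same grasp; the last joint's range is limited). The gripper opens to 85 mm and grips with 20 to 120 N. Pads are 22 mm wide; open, the fingers measure 114 mm over their backs; the gripper's body (76 mm by 85 mm) begins 54 mm behind the grasp point. The pads swing forward as they close: fully open they stand 13 mm farther back than shut.
Start: joints at [0.959, 0.181, 1.607, -0, 1.354, -0.206], TCP at [0.227, 0.528, 0.253] pointing down, gripper open.
Joint ranges: [-2.99, 2.99], [-0.89, 2.07], [0.3, 2.58], [-1.14, 4.28], [0, 2.63], [-3.12, 3.12]. Speed limits (rad/s): [2.57, 2.57, 3.01, 3.14, 3.14, 3.14].

### API

Orientations are given as a unit quaternion [w, x, y, z].
In Python, from bench import ctrl gives the robot as it stands. The module is installed in compiled form; this text tells all that it offers.
- The arm moves only by the tool servo_tool, never from a script. Its argument "commands" is a list of rows, each a list of 3 entries, a list of its own where there are three numbers: the shift along the tool's x, y, z in mm, then the turn about the tool's z in rad, then the finger opening in mm, from 0 to 85.4. In form: [[[dx, dy, dz], turn, jaw], ...]. A call has 1 to 20 rows; each row shifts and turns the commanded pose from where the row before left it, along the tool's axes as they then stand; what a row does not reach is not made up. A row lasts 1/8 s, in which the tool goes at most 62.5 mm and 10.7 degrees, less where a joint would pass 70% of its speed; a pose out of reach is approached as far as the arm can. A call with a gripper value outside its range is refused whole. The fingers move at their own pace and stop on an object; the grip force is fixed at half the most. Time passes only in rows, so rows that do not move let the fingers close. It gives the time, the measured TCP pose, the force, the opening and the grip force at its end, in the units of the state.
- ctrl.get_obs(): the state, without advancing time (a new reading comes with each control period).
- ctrl.camera(name): name is "side" or "top" or "wrist"; returns a dict with "color" (420x560x3 uint8, red, green, blue), "z_map" (420x560 float32, m along the optical axis (not along the pixel's ray), 0 where there is no reading), "fx", "fy", "cx", "cy" (pixels), "R" (3x3) and "t" (3): a world point X has camera coordinates R X + t. Camera axes: x right, y down, z forward; pixel columns grow to the right and rows downward; lengths in m; the calibration is good to about 2 mm. A picture is of the moment at which its call begins.
- ctrl.hand_in(): hands the job in; it is judged then, once.
The state is a dict: "time_s": time; "q": joint angles; "dq": joint speeds; "joint_efforts": joint torques, N m; "eef_pos": TCP position; "eef_rot": TCP orientation; "wrist_force": force on the tool from outside, world axes, zero at the start; "torque": the same for the moment, N m; "opening": opening from 0.0 (shut) to 1.0 (fully open); "grasp_force": force on a finger pad.
Only numpy, scipy, OpenCV 4.12 (cv2) and the standard library are available. Lean on these libraries where they do the work, as an engineer would, in place of code of your own. Each camera call takes 0.05 s, during which the arm holds its last target. There are 200 camera calls.

## Working session

There is one attempt and no reset: what is moved stays moved. The work goes in short steps, Python scripts to look and compute and a tool call to move; the robot and the scene stay as the last step left them, time stands still between calls to the robot, and variables do not carry over. Pictures are saved under pics/ and viewed, at most 14 in all, crops included, and the job is handed in when it is done.

Besides the shell and the picture viewer there is one more tool, called after "Call:" as a command line: name --argument value ..., lists and objects as JSON in quotes. servo_tool: Moves the arm, as the interface text tells. Its arguments: {"type":"object","properties":{"commands":{"type":"array"}},"required":["commands"]}

```bash
mkdir -p pics; cat > h.py <<'E'
import numpy as np, cv2
from bench import ctrl
def cam(n,save=None):
    c=ctrl.camera(n)
    if save: cv2.imwrite('pics/'+save,c['color'][:,:,::-1])
    return c
def cloud(c):
    z=c['z_map'].astype(float);v,u=np.mgrid[:z.shape[0],:z.shape[1]]
    P=np.stack([(u-c['cx'])/c['fx']*z,(v-c['cy'])/c['fy']*z,z],-1)
    W=(P-np.array(c['t']))@np.array(c['R'])
    W[z==0]=np.nan
    return W
E
python3 - <<'E'
from h import *
for n in ['top','side','wrist']:
    c=cam(n,n+'0.png'); np.savez('/tmp/'+n+'0.npz',**c)
    print(n,c['fx'],-np.array(c['R']).T@c['t'],np.array(c['R'])[2])
o=ctrl.get_obs();print(o)
E
```

```text
top 472.25933672085046 [ 3.88288796e-01 -1.08732722e-03  1.25346681e+00] [ 0.17837653  0.01950226 -0.98376901]
side 542.9893836629184 [ 0.46222836 -0.87286945  1.17389923] [ 0.10297139  0.59944445 -0.79376523]
wrist 311.08536490438564 [0.16464844 0.55618412 0.37440596] [ 0.24920805 -0.10816533 -0.96239057]
{'time_s': 0.15, 'q': array([ 9.58678467e-01,  1.81404891e-01,  1.60774251e+00,  1.51994279e-05,
        1.35379920e+00, -2.06333029e-01]), 'dq': array([-0.0007208 , -0.00190873, -0.00254679, -0.00124464, -0.00135881,
        0.00050782]), 'joint_efforts': array([ 1.06598261e-03, -4.45259750e+01, -3.51697111e+01, -1.98924022e-04,
        5.82052147e-03, -7.79922652e-05]), 'eef_pos': array([0.22675099, 0.52799129, 0.25258899]), 'eef_rot': array([-2.76174397e-04,  2.01504817e-01,  9.79487290e-01, -6.18122180e-04]), 'wrist_force': array([ 0.09217411, -0.76411948, -0.57069359]), 'torque': array([ 0.02217233, -0.03432783,  0.03593852]), 'grasp_force': 0.0, 'opening': 0.9998823489140221}
```

View pics/top0.png

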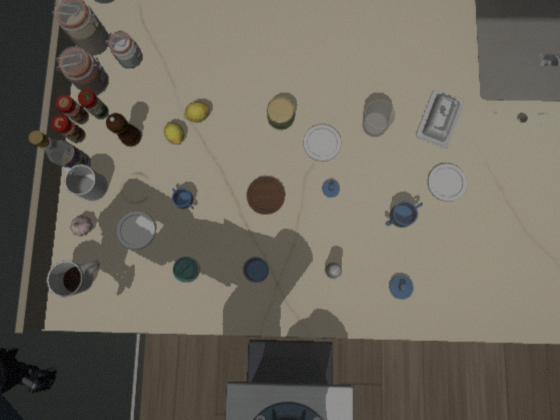

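View pics/side0.png

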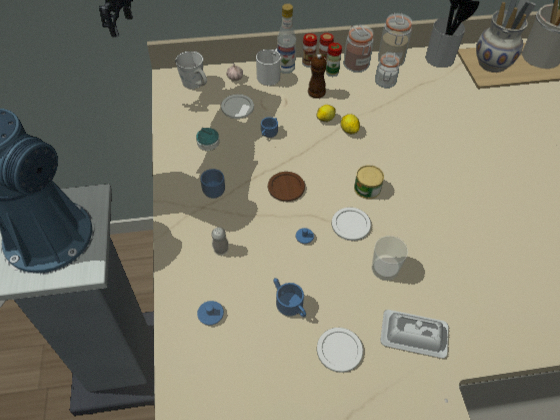

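The top view shows the stand at (266,195), cup (256,270), pot (403,214) with a diagonal handle and spout, big lid (401,287), small lid (331,188), sugar bowl (183,198), salt (334,270) and timer (186,269). The side view agrees. I'll measure each from the depth points at its rim or disc height.

```bash
cat >> h.py <<'E'
def circ(P):
    (x,y),r=cv2.minEnclosingCircle(P[:,:2].astype(np.float32)); return np.array([x,y,r])
SE={'top':dict(stand=(266,195),cup=(256,270),pot=(403,214),pot_lid=(401,287),small_lid=(331,188),bowl=(183,198),salt=(334,270),timer=(186,269)),
 'side':dict(stand=(286,186),cup=(212,184),pot=(290,298),pot_lid=(210,313),small_lid=(305,236),bowl=(269,128),salt=(220,240),timer=(207,138))}
Z=dict(stand=(.008,.02),cup=(.05,.063),pot=(.052,.066),pot_lid=(.008,.02),small_lid=(.008,.02),bowl=(.036,.048),salt=(.02,.1),timer=(.03,.07))
R=dict(stand=.055,cup=.045,pot=.075,pot_lid=.04,small_lid=.034,bowl=.05,salt=.04,timer=.045)
def meas(c,seeds):
    W=cloud(c)
    out={}
    for k,(u,v) in seeds.items():
        p=np.nanmedian(W[v-2:v+3,u-2:u+3].reshape(-1,3),0)
        Q=W.reshape(-1,3);hsv=cv2.cvtColor(c['color'],cv2.COLOR_RGB2HSV).reshape(-1,3)
        m=np.linalg.norm(Q[:,:2]-p[:2],axis=1)<R[k]+.02
        m&=(Q[:,2]>Z[k][0])&(Q[:,2]<Z[k][1])
        out[k]=Q[m]
    return out
E
python3 - <<'E'
from h import *
for n in ['top','side']:
    c=dict(np.load(f'/tmp/{n}0.npz'))
    for k,P in meas(c,SE[n]).items():
        x0,x1=np.percentile(P[:,:2],[1,99],axis=0)
        print(n,k,len(P),'mean',P.mean(0).round(4),'mid',((x0+x1)/2).round(4),'ext',(x1-x0).round(4),'enc',circ(P).round(4),'zmed',np.median(P[:,2]).round(4))
        if k in('pot','bowl'):
            d=P[:,:2]-P[:,:2].mean(0);w,V=np.linalg.eigh(np.cov(d.T));print('   axis',np.degrees(np.arctan2(*V[::-1,1])),w)
    W=cloud(c);print('table z',np.nanmedian(W[300:320,440:470,2] if n=='top' else W[370:400,200:250,2]))
im=cv2.imread('pics/top0.png')
a=[im[v-35:v+35,u-35:u+35] for u,v in [(403,214),(401,287),(331,188),(183,198)]]
b=[cv2.imread('pics/side0.png')[v-35:v+35,u-35:u+35] for u,v in [(290,298),(210,313),(305,236),(269,128)]]
cv2.imwrite('pics/crops.png',cv2.resize(np.vstack([np.hstack(a),np.hstack(b)]),(800,400),interpolation=cv2.INTER_CUBIC))
E
```

```text
top stand 501 mean [0.6345 0.0747 0.0109] mid [0.6347 0.0747] ext [0.0987 0.0992] enc [0.6342 0.0751 0.0521] zmed 0.0106
top cup 126 mean [0.4339 0.0933 0.0547] mid [0.4342 0.0925] ext [0.0624 0.061 ] enc [0.4345 0.0923 0.032 ] zmed 0.0547
top pot 151 mean [ 0.5827 -0.2846  0.0562] mid [ 0.5849 -0.2816] ext [0.0609 0.0855] enc [ 0.5814 -0.2832  0.0527] zmed 0.0564
   axis 119.29991882320995 [0.00035581 0.00075566]
top pot_lid 389 mean [ 0.399  -0.2827  0.0128] mid [ 0.3988 -0.283 ] ext [0.0582 0.0574] enc [ 0.3993 -0.2831  0.0313] zmed 0.0128
top small_lid 209 mean [ 0.654  -0.099   0.0131] mid [ 0.6545 -0.0994] ext [0.0448 0.0454] enc [ 0.6554 -0.0994  0.024 ] zmed 0.013
top bowl 96 mean [0.616  0.2937 0.0404] mid [0.617  0.2935] ext [0.0503 0.0509] enc [0.6166 0.2927 0.0344] zmed 0.0404
   axis 48.24575638917573 [0.00025868 0.00035069]
top salt 228 mean [ 0.4358 -0.1017  0.0708] mid [ 0.437  -0.1032] ext [0.0383 0.0362] enc [ 0.4375 -0.1051  0.0219] zmed 0.0806
top timer 502 mean [0.4308 0.2718 0.042 ] mid [0.4319 0.2737] ext [0.061  0.0606] enc [0.4316 0.2741 0.0329] zmed 0.0423
t
[... 467 characters left out ...]
 mean [ 0.3996 -0.2874  0.0136] mid [ 0.3993 -0.2854] ext [0.0588 0.0591] enc [ 0.4001 -0.2851  0.0319] zmed 0.0134
side small_lid 191 mean [ 0.655  -0.1059  0.0138] mid [ 0.6558 -0.1037] ext [0.0455 0.0436] enc [ 0.6566 -0.1016  0.0258] zmed 0.0135
side bowl 71 mean [0.6168 0.2906 0.0401] mid [0.6177 0.2921] ext [0.0487 0.055 ] enc [0.6148 0.2919 0.0292] zmed 0.0403
   axis 81.17557123009246 [0.00022505 0.00037893]
side salt 352 mean [ 0.4384 -0.1188  0.0605] mid [ 0.4388 -0.1146] ext [0.0391 0.0291] enc [ 0.4386 -0.1108  0.021 ] zmed 0.0604
side timer 299 mean [0.4318 0.2621 0.0419] mid [0.431 0.265] ext [0.0614 0.0539] enc [0.4317 0.2681 0.0329] zmed 0.0421
table z -0.00015181748985570496
```

View pics/crops.png

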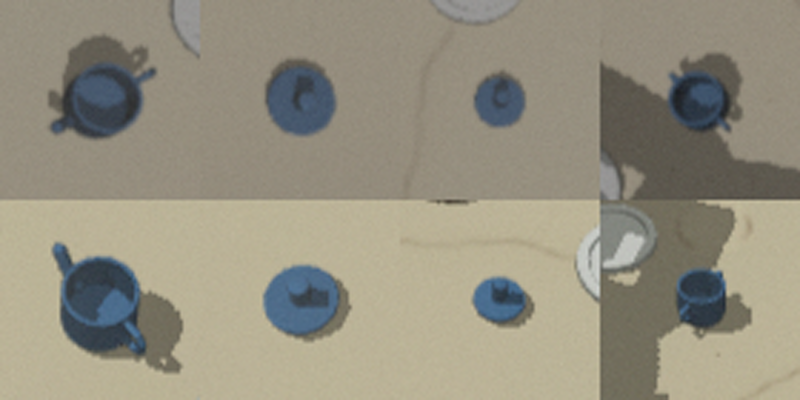

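The crops confirm that both lids are right way up and the pot's spout/handle axis runs diagonally at about 118°. Going to hover above the cup.

Call:
servo_tool --commands '[[[-24,-21,6],0,85],[[-34,-30,9],0,85],[[-34,-30,9],0,85],[[-34,-30,9],0,85],[[-34,-30,9],0,85],[[-34,-30,9],0,85],[[-34,-30,9],0,85],[[-34,-30,9],0,85],[[-34,-30,9],0,85],[[-34,-30,9],0,85],[[-33,-29,6],0,85],[[0,0,0],0,85],[[0,0,0],0,85]]'

```text
time_s: 1.78
eef_pos: [0.4338, 0.0912, 0.1601]
eef_rot: [-0.0, 0.202, 0.979, 0.0]
wrist_force: [0.1, 0.1, 0.1]
opening: 0.995
grasp_force: 0.0
```

```bash
cat >> h.py <<'E'
from scipy.spatial.transform import Rotation as Ro
def plan(x,y,z,ydir=None):
    """turn and shift (tool axes after the turn, mm) from here to a TCP; ydir: wanted world angle of tool y, deg"""
    o=ctrl.get_obs();q=o['eef_rot'];M=Ro.from_quat([q[1],q[2],q[3],q[0]]).as_matrix()
    a=np.degrees(np.arctan2(M[1,1],M[0,1]));t=0
    if ydir is not None: t=-((ydir-a+90)%180-90)
    M2=M@Ro.from_euler('z',t,degrees=True).as_matrix()
    print('pos',o['eef_pos'].round(4),'ydir',a.round(1),'q6',o['q'][5].round(2),'turn rad',round(np.radians(t),3),'shift',(M2.T@(np.array([x,y,z])-o['eef_pos'])*1e3).round(1),
      'F',o['wrist_force'].round(1),'grip',round(o['grasp_force'],1),'open mm',round(o['opening']*85.4,1))
def fitc(P):
    A=np.c_[2*P[:,:2],np.ones(len(P))];s=np.linalg.lstsq(A,(P[:,:2]**2).sum(1),rcond=None)[0]
    return s[0],s[1],np.sqrt(s[2]+s[0]**2+s[1]**2)
def near(c,x,y,r,z0,z1):
    Q=cloud(c).reshape(-1,3);Q=Q[(np.hypot(Q[:,0]-x,Q[:,1]-y)<r)&(Q[:,2]>z0)&(Q[:,2]<z1)]
    return Q
E
python3 - <<'E'
from h import *
plan(.4342,.091,.16)
c=cam('wrist','w1.png')
Q=near(c,.434,.091,.06,.05,.065);print(len(Q),np.median(Q[:,2]),fitc(Q),circ(Q))
Q=near(c,.434,.091,.06,.02,.045);print(len(Q),fitc(Q),circ(Q))
E
```

```text
pos [0.4338 0.0912 0.1601] ydir 66.7 q6 -1.23 turn rad 0.0 shift [-0.5 -0.   0.1] F [0.1 0.1 0.1] grip 0.0 open mm 85.0
1571 0.05700855808489261 (np.float64(0.4358915273543667), np.float64(0.0933484411807452), np.float64(0.029525131931227903)) [0.43655652 0.0929293  0.03205248]
1143 (np.float64(0.4347007777464187), np.float64(0.09381114630980272), np.float64(0.02943108424975766)) [0.43450913 0.09401288 0.03103206]
```

View pics/w1.png

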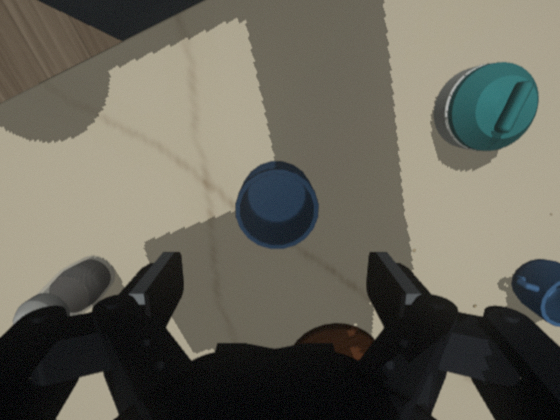

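The wrist view shows the cup at (277,205), centred between the open fingers, upright and open. Descend, grip, lift.

Call:
servo_tool --commands '[[[-0.5,1.5,30],0,85],[[0,0,40],0,85],[[0,0,30],0,85],[[0,0,20],0,85],[[0,0,0],0,85],[[0,0,0],0,55],[[0,0,0],0,55],[[0,0,0],0,55],[[0,0,0],0,55],[[0,0,0],0,55],[[0,0,-5],0,55],[[0,0,-15],0,55],[[0,0,-20],0,55],[[0,0,-20],0,55],[[0,0,0],0,55],[[0,0,0],0,55]]'

```text
time_s: 3.82
eef_pos: [0.435, 0.0922, 0.1002]
eef_rot: [0.0, 0.202, 0.979, -0.0]
wrist_force: [-0.7, 1.3, -0.9]
opening: 0.737
grasp_force: 65.8
```

```bash
python3 - <<'E'
from h import *
c=cam('side');W=cloud(c)
x,y,_=ctrl.get_obs()['eef_pos']
for n in ['wrist','top','side']:
    c=cam(n,n+'2.png')
    Q=near(c,.6347,.073,.07,.008,.017)
    if len(Q)>50: print(n,'stand',len(Q),fitc(Q),circ(Q))
    Q=near(c,x,y,.04,.105,.122)
    if len(Q)>30: print(n,'cup',len(Q),fitc(Q),circ(Q),Q[:,2].max())
plan(.6347,.073,.12)
E
```

```text
wrist cup 7755 (np.float64(0.4338871701672282), np.float64(0.09383236441387104), np.float64(0.03015392123626004)) [0.42683178 0.09507684 0.03920645] 0.12199306847579748
top stand 506 (np.float64(0.6341549710113885), np.float64(0.07417220437208033), np.float64(0.04255724474786384)) [0.63430607 0.07490075 0.05196059]
side stand 423 (np.float64(0.6351383959825964), np.float64(0.0708248992628504), np.float64(0.04205955692691044)) [0.63613719 0.07571223 0.05880754]
side cup 98 (np.float64(0.43422832215449425), np.float64(0.09049417187691372), np.float64(0.031002014051981237)) [0.44451785 0.08864413 0.03717493] 0.12157138777944163
pos [0.4346 0.0922 0.0996] ydir 66.7 q6 -1.22 turn rad 0.0 shift [-191.4   61.3  -20.7] F [ 0.2 -0.6 -1.4] grip 65.8 open mm 62.9
```

Call:
servo_tool --commands '[[[-20,6,0],0,55],[[-30,10,0],0,55],[[-35,11.5,0],0,55],[[-35,11.5,0],0,55],[[-35,11.5,0],0,55],[[-26,8.5,0],0,55],[[-10,3.5,0],0,55],[[0,0,0],0,55],[[0,0,20],0,55],[[0,0,20],0,55],[[0,0,8],0,55],[[0,0,2],0,55],[[0,0,2],0,55],[[0,0,0],0,55]]'

```text
time_s: 5.78
eef_pos: [0.6358, 0.0742, 0.049]
eef_rot: [0.0, 0.201, 0.979, 0.0]
wrist_force: [-1.6, -0.6, 2.1]
opening: 0.731
grasp_force: 66.0
```

Call:
servo_tool --commands '[[[0,0,1],0,55],[[0,0,0.5],0,55],[[0,0,0],0,55]]'

```text
time_s: 6.15
eef_pos: [0.6359, 0.0742, 0.049]
eef_rot: [0.0, 0.201, 0.98, -0.0]
wrist_force: [-5.9, 0.5, 12.6]
opening: 0.734
grasp_force: 67.2
```

Call:
servo_tool --commands '[[[0,0,-1],0,55],[[0,0,0],0,85],[[0,0,0],0,85],[[0,0,0],0,85],[[0,0,-15],0,85],[[0,0,-30],0,85],[[0,0,-40],0,85],[[0,0,-30],0,85],[[0,0,0],0,85]]'

```text
time_s: 7.28
eef_pos: [0.6378, 0.0741, 0.1673]
eef_rot: [0.004, 0.201, 0.979, 0.001]
wrist_force: [-0.1, -0.6, 0.0]
opening: 0.995
grasp_force: 0.0
```

```bash
python3 - <<'E'
from h import *
for n in ['wrist','top','side']:
    c=cam(n,n+'3.png')
    Q=near(c,.6355,.0743,.04,.056,.07)
    if len(Q)>30: print(n,'cup',len(Q),fitc(Q),circ(Q),np.percentile(Q[:,2],[5,50,95]))
    for k,(x,y,r,z0,z1) in dict(pot=(.585,-.284,.035,.052,.065),).items():
        Q=near(c,x,y,r,z0,z1)
        if len(Q)>30: print(n,k,len(Q),fitc(Q))
    Q=near(c,.585,-.284,.08,.03,.08)
    if len(Q)>30:
      s=fitc(near(c,.585,-.284,.035,.052,.065)); d=Q[:,:2]-s[:2]; f=d[np.hypot(*d.T)>.038]; 
      a=np.degrees(np.arctan2(f[:,1],f[:,0]));print('appendage angles',[(np.median(a[m]).round(1),m.sum(),np.hypot(*f[m].T).max().round(3)) for m in ((a>0),(a<=0))])
plan(.585,-.284,.17,28)
E
```

```text
wrist cup 1634 (np.float64(0.6363520825599935), np.float64(0.0754763432160474), np.float64(0.029510294761040855)) [0.63694322 0.07532678 0.03200189] [0.05774595 0.06392815 0.06521207]
top cup 43 (np.float64(0.6324739954137373), np.float64(0.07580862870886668), np.float64(0.027822159706914113)) [0.62329519 0.08712606 0.02560696] [0.05837403 0.06200454 0.06515219]
top pot 127 (np.float64(0.5853591992377567), np.float64(-0.2864214924778948), np.float64(0.029745716203986732))
appendage angles [(np.float64(121.4), np.int64(26), np.float64(0.057)), (np.float64(-59.1), np.int64(16), np.float64(0.055))]
side cup 135 (np.float64(0.6347325636676387), np.float64(0.07104529814974736), np.float64(0.02996196493711792)) [0.6334607  0.07197219 0.03475924] [0.05668494 0.06036658 0.06527702]
side pot 147 (np.float64(0.5857534033304019), np.float64(-0.28923303882697393), np.float64(0.02946671842186851))
appendage angles [(np.float64(122.7), np.int64(48), np.float64(0.056)), (np.float64(-59.5), np.int64(34), np.float64(0.056))]
pos [0.6347 0.0743 0.162 ] ydir 66.7 q6 -1.23 turn rad 0.676 shift [-293.  -212.1   -7.9] F [-0.2  0.9 -0. ] grip 0.0 open mm 85.0
```

View pics/wrist3.png

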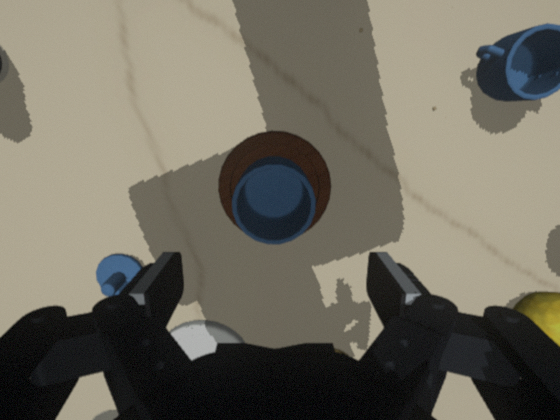

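The cup sits upright in the hollow at (273,200), and its rim measures z≈0.063, so it is seated. Next, turn and go over the pot.

Call:
servo_tool --commands '[[[0,0,-4],0.156,85],[[0,0,-4],0.156,85],[[0,0,0],0.156,85],[[0,0,0],0.155,85],[[-20,-16,0],0,85],[[-32,-26,0],0,85],[[-35,-28,0],0,85],[[-35,-28,0],0,85],[[-35,-28,0],0,85],[[-35,-28,0],0,85],[[-35,-28,0],0,85],[[-32,-26,0],0,85],[[-20,-16,0],0,85],[[-4,-4,0],0,85],[[0,0,0],0,85],[[0,0,0],0,85]]'

```text
time_s: 9.43
eef_pos: [0.5863, -0.2842, 0.1706]
eef_rot: [-0.0, 0.491, 0.871, 0.0]
wrist_force: [0.5, 0.9, 0.1]
opening: 0.996
grasp_force: 0.0
```

```bash
python3 - <<'E'
from h import *
c=cam('wrist','w4.png')
Q=near(c,.585,-.286,.036,.052,.065);s=fitc(Q);print(s,circ(Q),np.median(Q[:,2]))
Q=near(c,.585,-.286,.08,.03,.08);d=Q[:,:2]-s[:2]; f=d[np.hypot(*d.T)>.038]; 
a=np.degrees(np.arctan2(f[:,1],f[:,0]));print([(np.median(a[m]).round(1),m.sum(),np.hypot(*f[m].T).max().round(3)) for m in ((a>0),(a<=0))])
plan(.585,-.2855,.043)
E
```

```text
(np.float64(0.587767901543498), np.float64(-0.2858016661611017), np.float64(0.029550497705193194)) [ 0.58830661 -0.28751966  0.0330521 ] 0.05894465162360333
[(np.float64(121.2), np.int64(334), np.float64(0.057)), (np.float64(-59.0), np.int64(127), np.float64(0.056))]
pos [ 0.5864 -0.2843  0.1708] ydir 31.2 q6 -1.18 turn rad 0.0 shift [ -0.3  -1.8 127.8] F [ 0.1  0.2 -0.7] grip 0.0 open mm 85.3
```

View pics/w4.png

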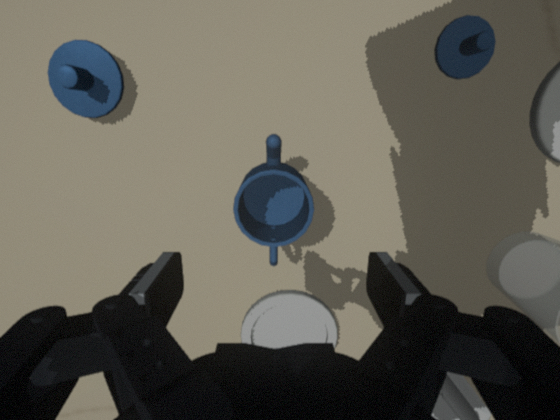

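The pot is centred between the jaws at (274,207), with its spout and handle along the tool's x. Grip and lift.

Call:
servo_tool --commands '[[[-2,-1,26],0,85],[[0,0,40],0,85],[[0,0,35],0,85],[[0,0,20],0,85],[[0,0,5],0,85],[[0,0,0],0,85],[[0,0,0],0,55],[[0,0,0],0,55],[[0,0,0],0,55],[[0,0,0],0,55],[[0,0,0],0,55],[[0,0,-5],0,55],[[0,0,-20],0,55],[[0,0,-30],0,55],[[0,0,-30],0,55],[[0,0,-30],0,55],[[0,0,0],0,55],[[0,0,0],0,55]]'

```text
time_s: 11.72
eef_pos: [0.5856, -0.2877, 0.159]
eef_rot: [-0.001, 0.492, 0.871, 0.0]
wrist_force: [-1.2, 0.6, -2.9]
opening: 0.739
grasp_force: 66.7
```

```bash
python3 - <<'E'
from h import *
x,y,z=ctrl.get_obs()['eef_pos']
for n in ['wrist','top','side']:
    c=cam(n)
    Q=near(c,x,y,.037,z+.004,z+.02)
    if len(Q)>30: print(n,'pot',len(Q),fitc(Q),circ(Q),np.percentile(Q[:,2],[50,95]))
plan(.6355,.0745,.16)
E
```

```text
wrist pot 7238 (np.float64(0.585065286313017), np.float64(-0.28442877799978783), np.float64(0.02993603794442193)) [ 0.58429766 -0.28550661  0.03635591] [0.17049628 0.17525958]
side pot 128 (np.float64(0.5844994181234844), np.float64(-0.28748543717892816), np.float64(0.030716541726779446)) [ 0.58986509 -0.29350132  0.03422517] [0.16742238 0.17548323]
pos [ 0.5853 -0.2874  0.1578] ydir 31.1 q6 -1.18 turn rad 0.0 shift [284.1 229.7  -1.6] F [-0.4  0.6 -2.5] grip 66.7 open mm 63.1
```

Call:
servo_tool --commands '[[[14,11,0],0,55],[[24,20,0],0,55],[[32,26,0],0,55],[[32,26,0],0,55],[[32,26,0],0,55],[[32,26,0],0,55],[[32,26,0],0,55],[[32,26,0],0,55],[[26,20,0],0,55],[[18,15,0],0,55],[[10,7.5,0],0,55],[[0,0,0],0,55],[[0,0,0],0,55],[[0,0,0],0,55]]'

```text
time_s: 13.62
eef_pos: [0.6364, 0.0725, 0.1598]
eef_rot: [0.0, 0.493, 0.87, -0.0]
wrist_force: [0.3, -1.0, -2.3]
opening: 0.742
grasp_force: 66.7
```

```bash
python3 - <<'E'
from h import *
c=cam('side','s5.png')
im=cv2.imread('pics/s5.png')[100:240,200:380];cv2.imwrite('pics/s5.png',cv2.resize(im,(720,560),interpolation=cv2.INTER_CUBIC))
plan(.6355,.0745,.0995)
E
```

```text
pos [0.6364 0.0726 0.1598] ydir 31.0 q6 -0.61 turn rad 0.0 shift [ 2.1  0.3 60.3] F [ 0.5 -0.3 -2.9] grip 66.7 open mm 63.5
```

View pics/s5.png

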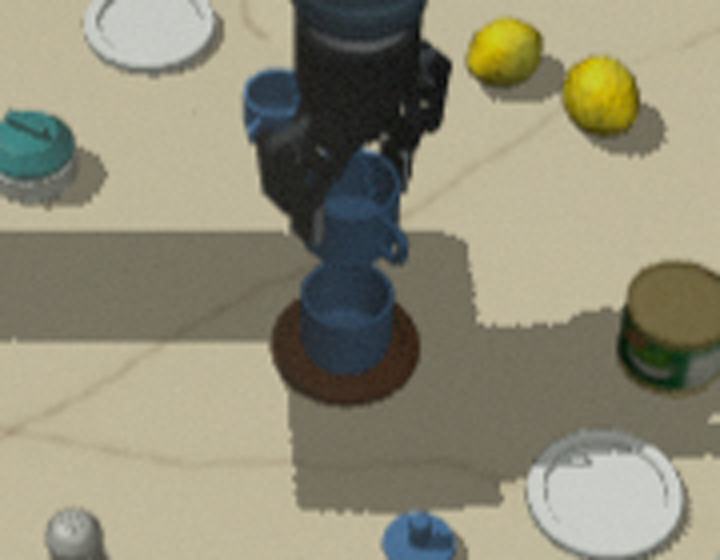

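The pot (360,210) hangs upright above the cup (347,320). Lower it.

Call:
servo_tool --commands '[[[2,0.5,10],0,55],[[0,0,15],0,55],[[0,0,15],0,55],[[0,0,10],0,55],[[0,0,5],0,55],[[0,0,3],0,55],[[0,0,1],0,55],[[0,0,0],0,55],[[0,0,0],0,55]]'

```text
time_s: 14.8
eef_pos: [0.636, 0.0756, 0.1012]
eef_rot: [0.0, 0.492, 0.871, 0.0]
wrist_force: [0.4, -0.3, -3.3]
opening: 0.742
grasp_force: 66.7
```

Call:
servo_tool --commands '[[[0,0,1],0,55],[[0,0,1],0,55],[[0,0,0],0,55]]'

```text
time_s: 15.18
eef_pos: [0.6361, 0.0756, 0.1001]
eef_rot: [0.0, 0.492, 0.871, 0.0]
wrist_force: [-3.9, -0.4, 5.6]
opening: 0.736
grasp_force: 67.6
```

Call:
servo_tool --commands '[[[0,0,-0.5],0,55],[[0,0,0],0,66],[[0,0,0],0,75],[[0,0,0],0,85],[[0,0,0],0,85],[[0,0,-10],0,85],[[0,0,-20],0,85],[[0,0,-30],0,85],[[0,0,-30],0,85],[[0,0,0],0,85],[[0,0,0],0,85]]'

```text
time_s: 16.55
eef_pos: [0.6356, 0.0756, 0.1896]
eef_rot: [0.0, 0.492, 0.871, 0.0]
wrist_force: [-0.7, -0.8, 0.5]
opening: 0.995
grasp_force: 0.0
```

```bash
python3 - <<'E'
from h import *
for n in ['wrist','top','side']:
    c=cam(n,n+'6.png')
    Q=near(c,.6355,.0745,.036,.105,.118)
    if len(Q)>30: print(n,'potrim',len(Q),fitc(Q),circ(Q),np.percentile(Q[:,2],[5,50,95]))
    Q=near(c,.399,-.283,.035,.009,.02)
    if len(Q)>30: print(n,'lid',len(Q),fitc(Q),circ(Q))
    Q=near(c,.399,-.283,.03,.028,.045)
    if len(Q)>3: print(n,'knob',len(Q),Q.mean(0))
plan(.3993,-.284,.2)
E
```

```text
wrist potrim 2053 (np.float64(0.6363106588665366), np.float64(0.07803184679944136), np.float64(0.02964925523714497)) [0.63736469 0.07461243 0.03527399] [0.10619058 0.11182959 0.11313121]
top potrim 44 (np.float64(0.633477144907861), np.float64(0.0767861050265849), np.float64(0.029843943202760355)) [0.62182665 0.08863544 0.02686964] [0.10653361 0.10872839 0.11260018]
top lid 380 (np.float64(0.39901159776604467), np.float64(-0.2830133020530997), np.float64(0.022791688122237745)) [ 0.39893088 -0.28299877  0.03096322]
top knob 41 [ 0.39922205 -0.28219432  0.03625241]
side potrim 134 (np.float64(0.6345608232194035), np.float64(0.07351616828894253), np.float64(0.029811105199223333)) [0.63606203 0.07397313 0.03441044] [0.10552641 0.10904027 0.11350981]
side lid 428 (np.float64(0.3996705909428379), np.float64(-0.28519295217046353), np.float64(0.023222757925901664)) [ 0.39968103 -0.28544399  0.0313572 ]
side knob 53 [ 0.40030907 -0.28724346  0.03574058]
pos [0.6349 0.0756 0.188 ] ydir 31.1 q6 -0.61 turn rad 0.0 shift [-186.6 -387.4  -11.5] F [-0.6  0.4 -0.2] grip 0.0 open mm 85.4
```

View pics/side6.png

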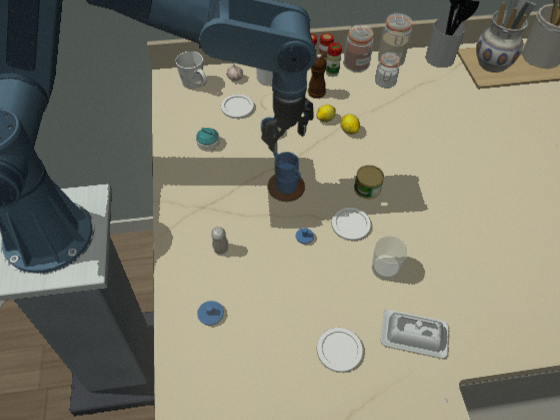

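The pot is seated upright on the cup at (287,170), with its rim measured at z≈0.111 as expected. On to the larger lid.

Call:
servo_tool --commands '[[[-9,-19,0],0,85],[[-14,-29,0],0,70],[[-18,-37,0],0,60],[[-19,-39,0],0,50],[[-19,-39,0],0,50],[[-19,-39,0],0,50],[[-19,-39,0],0,50],[[-19,-39,0],0,50],[[-18,-37,0],0,50],[[-16,-34,0],0,50],[[-12,-26,10],0,50],[[-5,-10,20],0,50],[[0,0,10],0,50],[[0,0,0],0,50],[[0,0,0],0,50]]'

```text
time_s: 18.58
eef_pos: [0.401, -0.284, 0.1497]
eef_rot: [0.0, 0.492, 0.871, -0.0]
wrist_force: [-1.0, -0.7, 0.5]
opening: 0.585
grasp_force: 0.0
```

```bash
python3 - <<'E'
from h import *
c=cam('wrist','w7.png')
Q=near(c,.399,-.283,.04,.009,.02);print('lid',len(Q),fitc(Q),circ(Q),np.median(Q[:,2]))
Q=near(c,.399,-.283,.03,.033,.045);print('knob',len(Q),Q.mean(0),circ(Q))
plan(.3993,-.2837,.04)
E
```

```text
lid 3438 (np.float64(0.40134685331797026), np.float64(-0.2822700545150687), np.float64(0.022874313861232044)) [ 0.40134636 -0.2823886   0.03097346] 0.01535337019609578
knob 402 [ 0.40088554 -0.28153532  0.03864828] [ 0.4013029  -0.282242    0.00897884]
pos [ 0.4012 -0.2841  0.1499] ydir 31.1 q6 -1.4 turn rad 0.0 shift [  1.4  -1.5 109.9] F [ 0.  -0.8  0.2] grip 0.0 open mm 49.9
```

View pics/w7.png

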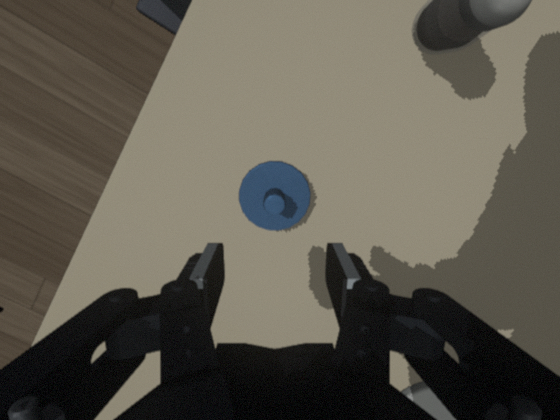

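The lid's knob is at (274,203), centred between the jaws. Descend and grip the knob.

Call:
servo_tool --commands '[[[1,-0.5,25],0,50],[[0,0,35],0,50],[[0,0,30],0,50],[[0,0,14],0,50],[[0,0,5],0,50],[[0,0,0],0,50],[[0,0,0],0,5],[[0,0,0],0,5],[[0,0,0],0,5],[[0,0,0],0,5],[[0,0,0],0,5],[[0,0,0],0,5],[[0,0,0],0,5]]'

```text
time_s: 20.25
eef_pos: [0.4002, -0.2843, 0.0413]
eef_rot: [0.001, 0.492, 0.871, -0.0]
wrist_force: [-0.9, 2.0, 5.5]
opening: 0.189
grasp_force: 58.4
```

Call:
servo_tool --commands '[[[0,0,-5],0,5],[[0,0,-15],0,5],[[0,0,-30],0,5],[[0,0,-35],0,5],[[0,0,-35],0,5],[[0,0,-30],0,5],[[0,0,-10],0,5],[[0,0,0],0,5],[[0,0,0],0,5]]'

```text
time_s: 21.38
eef_pos: [0.3991, -0.2829, 0.1989]
eef_rot: [-0.001, 0.492, 0.871, 0.0]
wrist_force: [-0.5, 0.6, -1.1]
opening: 0.184
grasp_force: 58.6
```

```bash
python3 - <<'E'
from h import *
plan(.6353,.0762,.2)
x,y,z=ctrl.get_obs()['eef_pos']
for n in ['wrist','side']:
    c=cam(n,n+'8.png')
    Q=near(c,x,y,.04,z-.034,z-.023)
    if len(Q)>30: print(n,'lid',len(Q),circ(Q),np.percentile(Q[:,2],[5,50,95]))
im=cv2.imread('pics/side8.png')
c_=ctrl; P=np.array(c['R'])@np.array([x,y,z-.03])+c['t'];u=int(c['fx']*P[0]/P[2]+c['cx']);v=int(c['fy']*P[1]/P[2]+c['cy'])
w=im[max(v-60,0):v+60,max(u-60,0):u+60];cv2.imwrite('pics/c8.png',cv2.resize(w,None,fx=4,fy=4,interpolation=cv2.INTER_CUBIC))
E
```

```text
pos [ 0.3991 -0.2829  0.1989] ydir 31.1 q6 -1.4 turn rad 0.0 shift [185.8 387.6  -0.8] F [-0.5  0.6 -1.1] grip 58.6 open mm 15.8
wrist lid 5636 [ 0.39963952 -0.28098738  0.03084857] [0.17165129 0.1729095  0.17392886]
side lid 329 [ 0.39774334 -0.28425756  0.03216176] [0.16740757 0.17090206 0.17432526]
```

View pics/c8.png

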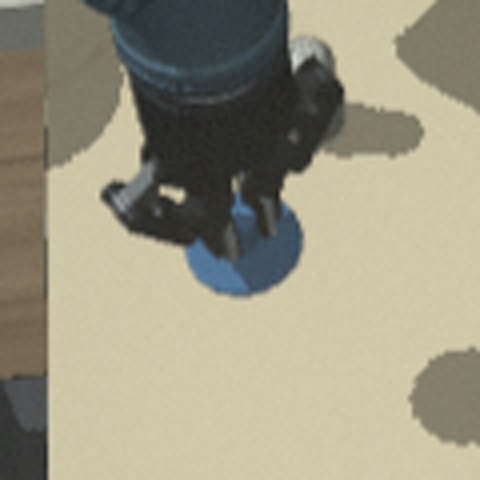

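The lid hangs level in the jaws at (243,240). Carry it over the pot.

Call:
servo_tool --commands '[[[8,16,0],0,5],[[12,26,0],0,5],[[16,34,0],0,5],[[18,37,0],0,5],[[19,39,0],0,5],[[19,39,0],0,5],[[19,39,0],0,5],[[19,39,0],0,5],[[18,37,0],0,5],[[16,34,0],0,5],[[12,26,0],0,5],[[7,15,0],0,5],[[3,7,0],0,5],[[0,0,0],0,5],[[0,0,0],0,5],[[0,0,0],0,5]]'

```text
time_s: 23.48
eef_pos: [0.636, 0.0751, 0.2004]
eef_rot: [0.0, 0.492, 0.87, -0.0]
wrist_force: [0.5, 0.6, -1.4]
opening: 0.181
grasp_force: 58.6
```

```bash
python3 - <<'E'
from h import *
plan(.6353,.0762,.146)
x,y,z=ctrl.get_obs()['eef_pos']
for n in ['wrist','side']:
    c=cam(n)
    Q=near(c,x,y,.04,z-.034,z-.023)
    if len(Q)>30: print(n,'lid',len(Q),circ(Q),np.percentile(Q[:,2],[5,50,95]))
E
```

```text
pos [0.636  0.0751 0.2004] ydir 31.0 q6 -0.61 turn rad 0.0 shift [ 1.3  0.  54.4] F [ 0.5  0.6 -1.4] grip 58.6 open mm 15.5
wrist lid 5633 [0.63684851 0.07677142 0.03112314] [0.17302518 0.17430671 0.17535553]
side lid 222 [0.63516444 0.07211446 0.03239193] [0.16818665 0.17208053 0.17587924]
```

Call:
servo_tool --commands '[[[1.3,0,10],0,5],[[0,0,16],0,5],[[0,0,14],0,5],[[0,0,8],0,5],[[0,0,4],0,5],[[0,0,2],0,5],[[0,0,1],0,5],[[0,0,0],0,5],[[0,0,0],0,5]]'

```text
time_s: 24.7
eef_pos: [0.6357, 0.077, 0.1457]
eef_rot: [0.0, 0.492, 0.871, 0.0]
wrist_force: [-0.4, 0.0, -0.8]
opening: 0.185
grasp_force: 58.6
```

Call:
servo_tool --commands '[[[0,0,1],0,5],[[0,0,1],0,5],[[0,0,0],0,5]]'

```text
time_s: 25.08
eef_pos: [0.6358, 0.0769, 0.1443]
eef_rot: [0.0, 0.492, 0.871, 0.0]
wrist_force: [-2.0, -1.1, 5.3]
opening: 0.183
grasp_force: 59.2
```

Contact at the expected height. Release and withdraw.

Call:
servo_tool --commands '[[[0,0,-0.5],0,5],[[0,0,0],0,25],[[0,0,0],0,50],[[0,0,0],0,50],[[0,0,0],0,50],[[0,0,-10],0,50],[[0,0,-20],0,50],[[0,0,-30],0,50],[[0,0,-20],0,50],[[0,0,0],0,50],[[0,0,0],0,50]]'

```text
time_s: 26.45
eef_pos: [0.635, 0.077, 0.2231]
eef_rot: [-0.0, 0.492, 0.871, -0.0]
wrist_force: [-0.4, 0.6, 0.8]
opening: 0.584
grasp_force: 0.0
```

```bash
python3 - <<'E'
from h import *
for n in ['wrist','top','side']:
    c=cam(n,n+'9.png')
    Q=near(c,.6355,.0765,.04,.112,.123)
    if len(Q)>30: print(n,'lid',len(Q),circ(Q),np.percentile(Q[:,2],[5,50,95]))
    Q=near(c,.6355,.0765,.04,.134,.15)
    if len(Q)>3: print(n,'knob',len(Q),circ(Q),np.percentile(Q[:,2],[5,50,95]))
    Q=near(c,.655,-.1,.03,.009,.02)
    if len(Q)>30: print(n,'slid',len(Q),circ(Q))
    Q=near(c,.617,.293,.032,.036,.05)
    if len(Q)>30: print(n,'bowl',len(Q),fitc(Q))
plan(.655,-.1005,.15)
im=cv2.imread('pics/side9.png')[110:230,220:360];cv2.imwrite('pics/c9.png',cv2.resize(im,None,fx=4,fy=4,interpolation=cv2.INTER_CUBIC))
E
```

```text
wrist lid 4289 [0.63628644 0.07797739 0.03171153] [0.11704156 0.11832027 0.1194139 ]
wrist knob 529 [0.63645738 0.07862804 0.00898796] [0.13705192 0.14196346 0.14334036]
wrist slid 434 [ 0.66295415 -0.09640398  0.02368053]
top lid 145 [0.62496948 0.08970487 0.02643447] [0.11279843 0.11585594 0.1191255 ]
top slid 207 [ 0.65528482 -0.09921623  0.0236988 ]
top bowl 95 (np.float64(0.6167652200752063), np.float64(0.2933362571950586), np.float64(0.02392232591822325))
side lid 279 [0.63450128 0.07250604 0.03341106] [0.11283048 0.11610885 0.11995405]
side knob 33 [0.63551354 0.07463148 0.01065531] [0.13556295 0.13865357 0.14325163]
side slid 189 [ 0.65629166 -0.10299411  0.02536086]
pos [0.6347 0.077  0.2223] ydir 31.1 q6 -0.61 turn rad 0.0 shift [-162.6  -74.1   72.2] F [-0.4 -0.1  0.5] grip 0.0 open mm 49.8
```

View pics/c9.png

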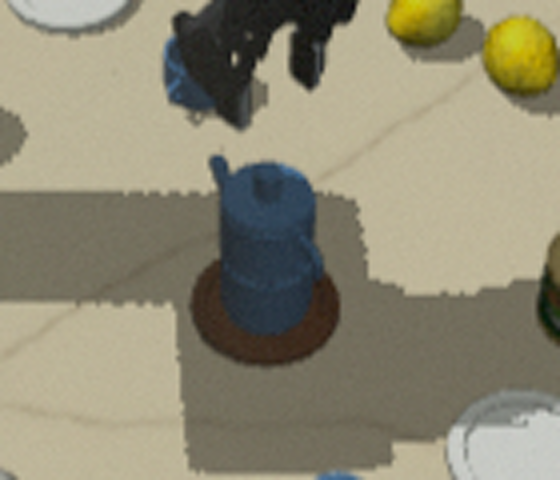

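The set is stacked and level at (267,250), and the lid disc's top is at z≈0.117 as expected. On to the small lid.

Call:
servo_tool --commands '[[[-16,-8,0],0,50],[[-28,-12,0],0,50],[[-34,-16,0],0,50],[[-34,-16,10],0,50],[[-28,-12,20],0,50],[[-16,-8,25],0,50],[[-7,-2,17],0,50],[[0,0,0],0,50],[[0,0,0],0,50]]'

```text
time_s: 27.72
eef_pos: [0.6566, -0.1004, 0.1526]
eef_rot: [0.0, 0.492, 0.871, 0.0]
wrist_force: [0.5, -0.3, -1.0]
opening: 0.59
grasp_force: 0.0
```

```bash
python3 - <<'E'
from h import *
c=cam('wrist','w10.png')
Q=near(c,.6555,-.1,.03,.009,.02);print('lid',len(Q),fitc(Q),circ(Q),np.median(Q[:,2]))
Q=near(c,.6555,-.1,.03,.033,.045);print('knob',len(Q),Q.mean(0),circ(Q))
plan(.6555,-.1005,.041)
E
```

```text
lid 1988 (np.float64(0.6578097670550854), np.float64(-0.0986270190278537), np.float64(0.017735070704661463)) [ 0.65785611 -0.09867194  0.02393599] 0.015273238634013989
knob 239 [ 0.65735175 -0.09789273  0.03852475] [ 0.6578148  -0.09868634  0.00683392]
pos [ 0.6568 -0.1003  0.153 ] ydir 31.1 q6 -0.87 turn rad 0.0 shift [  0.6  -1.4 112. ] F [1.  0.6 0.3] grip 0.0 open mm 50.0
```

Call:
servo_tool --commands '[[[0.7,0,25],0,50],[[0,0,35],0,50],[[0,0,30],0,50],[[0,0,16],0,50],[[0,0,5],0,50],[[0,0,0],0,50],[[0,0,0],0,5],[[0,0,0],0,5],[[0,0,0],0,5],[[0,0,0],0,5],[[0,0,0],0,5],[[0,0,0],0,5],[[0,0,0],0,5]]'

```text
time_s: 29.4
eef_pos: [0.6566, -0.1005, 0.0419]
eef_rot: [0.001, 0.492, 0.871, 0.0]
wrist_force: [0.6, -0.6, 6.5]
opening: 0.135
grasp_force: 58.6
```

Call:
servo_tool --commands '[[[0,0,-5],0,5],[[0,0,-15],0,5],[[0,0,-35],0,5],[[0,0,-45],0,5],[[0,0,-45],0,5],[[0,0,-35],0,5],[[0,0,-20],0,5],[[0,0,-5],0,5],[[0,0,0],0,5],[[0,0,0],0,5]]'

```text
time_s: 30.65
eef_pos: [0.655, -0.1, 0.2437]
eef_rot: [-0.002, 0.492, 0.871, -0.0]
wrist_force: [-0.9, -0.6, -0.4]
opening: 0.134
grasp_force: 58.5
```

```bash
python3 - <<'E'
from h import *
plan(.6168,.2935,.245)
x,y,z=ctrl.get_obs()['eef_pos']
c=cam('wrist')
Q=near(c,x,y,.04,z-.036,z-.02)
print('lid',len(Q),circ(Q),np.percentile(Q[:,2],[5,50,95]))
E
```

```text
pos [ 0.655  -0.1     0.2437] ydir 31.0 q6 -0.87 turn rad 0.0 shift [356.8 170.3  -0.8] F [-0.9 -0.6 -0.4] grip 58.5 open mm 11.5
lid 3023 [ 0.65591282 -0.09833447  0.0243086 ] [0.21550307 0.21701587 0.21823207]
```

Call:
servo_tool --commands '[[[15,7,0],0,5],[[26,12,0],0,5],[[34,17,0],0,5],[[36,17,0],0,5],[[36,17,0],0,5],[[36,17,0],0,5],[[36,17,0],0,5],[[36,17,0],0,5],[[34,17,0],0,5],[[30,14,0],0,5],[[22,10,15],0,5],[[12,6,30],0,5],[[4,2,30],0,5],[[0,0,15],0,5],[[0,0,0],0,5],[[0,0,0],0,5]]'

```text
time_s: 32.7
eef_pos: [0.6181, 0.2931, 0.157]
eef_rot: [0.001, 0.492, 0.87, 0.001]
wrist_force: [-0.4, -1.5, 0.1]
opening: 0.133
grasp_force: 58.5
```

```bash
python3 - <<'E'
from h import *
plan(.6168,.2935,.077)
x,y,z=ctrl.get_obs()['eef_pos']
for n in ['wrist','top','side']:
    c=cam(n,n+'11.png')
    Q=near(c,x,y,.04,z-.036,z-.02)
    if len(Q)>30:print(n,'lid',len(Q),circ(Q),np.percentile(Q[:,2],[5,50,95]))
    Q=near(c,.617,.2935,.03,.036,.05)
    if len(Q)>30: print(n,'bowl',len(Q),fitc(Q),circ(Q),np.median(Q[:,2]))
E
```

```text
pos [0.6181 0.2931 0.157 ] ydir 31.0 q6 -0.27 turn rad 0.0 shift [ 1.  -1.1 80. ] F [-0.4 -1.5  0.1] grip 58.5 open mm 11.4
wrist lid 3016 [0.61887681 0.29491976 0.02404385] [0.12885859 0.13032808 0.13154704]
wrist bowl 682 (np.float64(0.6193909996354316), np.float64(0.294783448268617), np.float64(0.024193224008343735)) [0.61748916 0.29307252 0.03005696] 0.043067429774819616
top lid 77 [0.62083703 0.28349981 0.02054706] [0.12375315 0.1279663  0.13088455]
top bowl 52 (np.float64(0.6162899141533018), np.float64(0.292329902536168), np.float64(0.02339215258374645)) [0.61549371 0.28927043 0.02562134] 0.04092156547565965
side lid 110 [0.61791778 0.28775695 0.02391637] [0.12373831 0.12808143 0.13293942]
side bowl 70 (np.float64(0.6182479106527314), np.float64(0.2911294206910141), np.float64(0.02396882143680765)) [0.61778021 0.29174572 0.02764281] 0.040073402541097564
```

View pics/wrist11.png

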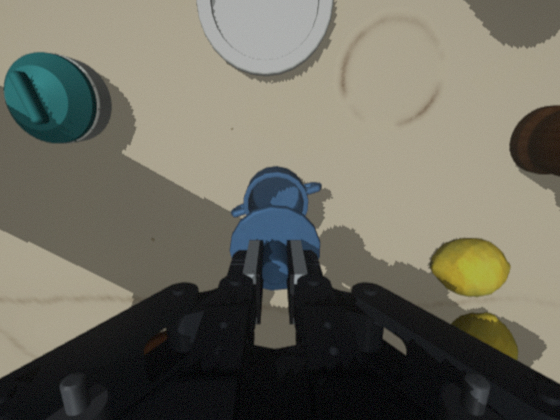

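The small lid (275,245) is held over the bowl (275,195), and the wrist readings of the two agree to 1 mm. Lower.

Call:
servo_tool --commands '[[[0,0,15],0,5],[[0,0,25],0,5],[[0,0,20],0,5],[[0,0,10],0,5],[[0,0,5],0,5],[[0,0,3],0,5],[[0,0,1],0,5],[[0,0,1],0,5],[[0,0,0],0,5],[[0,0,0],0,5]]'

```text
time_s: 34.1
eef_pos: [0.6174, 0.2933, 0.076]
eef_rot: [0.0, 0.492, 0.871, 0.0]
wrist_force: [0.1, 0.7, -0.2]
opening: 0.135
grasp_force: 58.6
```

Call:
servo_tool --commands '[[[0,0,1],0,5],[[0,0,0],0,5],[[0,0,0],0,5]]'

```text
time_s: 34.48
eef_pos: [0.6175, 0.2934, 0.0759]
eef_rot: [0.0, 0.492, 0.871, 0.0]
wrist_force: [-2.4, -0.1, 6.0]
opening: 0.134
grasp_force: 59.4
```

Call:
servo_tool --commands '[[[0,0,-0.5],0,5],[[0,0,0],0,25],[[0,0,0],0,50],[[0,0,0],0,50],[[0,0,0],0,50],[[0,0,-10],0,50],[[0,0,-20],0,50],[[0,0,-30],0,50],[[0,0,-40],0,50],[[0,0,-30],0,50],[[0,0,0],0,50],[[0,0,0],0,50]]'

```text
time_s: 35.98
eef_pos: [0.617, 0.2932, 0.2054]
eef_rot: [-0.0, 0.492, 0.871, -0.0]
wrist_force: [-0.6, 0.5, 0.1]
opening: 0.584
grasp_force: 0.0
```

```bash
python3 - <<'E'
from h import *
c=cam('wrist')
Q=near(c,.6175,.2935,.03,.043,.055);print('slid',len(Q),circ(Q),np.percentile(Q[:,2],[5,50,95]))
for n in ['top','side']:
    c=cam(n,n+'12.png')
    Q=near(c,.6355,.0765,.04,.112,.123);print(n,'lid',len(Q),circ(Q),np.percentile(Q[:,2],[5,50,95]))
    for k,P in meas(c,{k:SE[n][k] for k in('salt','timer')}).items(): print(k,circ(P).round(4))
im=cv2.imread('pics/side12.png')[60:280,150:400];cv2.imwrite('pics/c12.png',cv2.resize(im,None,fx=2.7,fy=2.7))
plan(.6,.3,.2)
E
```

```text
slid 1909 [0.61981475 0.29500976 0.02571921] [0.04373828 0.04924707 0.0504957 ]
top lid 414 [0.63329607 0.07788363 0.03156639] [0.11277147 0.11581881 0.11931668]
salt [ 0.4378 -0.105   0.0217]
timer [0.4313 0.2728 0.0334]
side lid 281 [0.63380641 0.07312309 0.03308597] [0.11270283 0.11643525 0.12018665]
salt [ 0.4378 -0.11    0.0219]
timer [0.4326 0.2672 0.0341]
pos [0.6165 0.293  0.2037] ydir 31.1 q6 -0.27 turn rad 0.0 shift [ 14.5 -10.5   3.7] F [-0.6  0.7 -0.7] grip 0.0 open mm 50.2
```

View pics/c12.png

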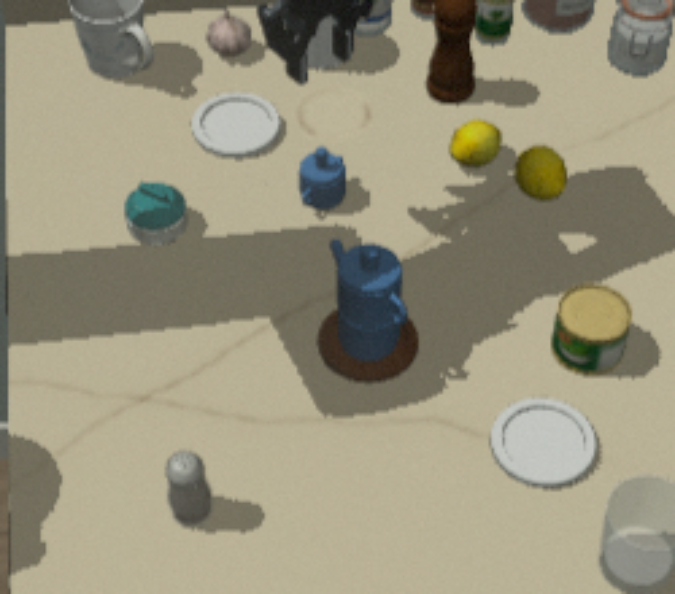

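The stacked set is at (370,300) and the lidded bowl at (322,180). Everything is upright, the small lid's disc top measures z≈0.049 (nominal 0.048), and the bystanders haven't moved. Handing in.

```bash
python3 -c "
from h import *
print(ctrl.hand_in())"
```

```text
the job is handed in; nothing more can be done
None
```

I put the cup, teapot and larger lid together on the stand in the required order, put the smaller lid on the sugar bowl, and handed the job in at about 36 s of the 136 s limit; the hand-in returned no verdict, but my last measurements showed everything upright and seated, with the salt shaker and kitchen timer where they started.

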